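# Draw in the dish clamp's turnbuckle on the changing unit

### The arm

A 7-joint arm with a two-finger parallel gripper is mounted at the origin on the work surface. World frame = base frame: x ahead of the robot, y to its left, z up, the work surface at z = 0. Lengths are in mm, angles in rad, forces in N, time in s.
With the tool pointing down it reaches from about 400 to 900 mm from the base axis. Payload 5.6 kg.
Tool frame: the origin (TCP) lies midway between the tips of the shut fingers; the grasp point (between the pads) lies 19 mm behind it; z points along the fingers, y is the line along which they close (so a half turn about z gives the same grasp; the last joint's range is limited). The gripper opens to 92 mm and grips with 3 to 60 N. Pads are 20 mm wide; open, the fingers measure 128 mm over their backs; the gripper's body (75 mm by 189 mm) begins 69 mm behind the grasp point.
Start: joints at [-1.313, 0.468, -0.012, 1.603, 0.006, 1.071, -0.056], TCP at [192.626, 620.809, 214.592] pointing down, gripper open.
Joint ranges: [-2.53, 2.53], [-0.31, 2.02], [-1.57, 1.55], [0.28, 2.44], [-1.29, 4.43], [0.15, 1.84], [-2.92, 2.92]. Speed limits (rad/s): [2.57, 2.57, 3.14, 3.14, 3.14, 3.14, 3.14].

### API

Orientations are given as a rotation vector (axis times angle).
In Python, from cell import robot, grip, kin, viewer gives the robot as it stands. Calls block until the motion is done:
- robot.movep(position, orientation): joint-space move of the TCP to a pose.
- robot.servo_line(position, feed=150, rotation=None): straight line of the TCP; rotation=None keeps the orientation; feed is the mean speed in mm/s.
- robot.goto_joints(angles): joint-space move.
- grip(opening, newtons=None): opening from 0.0 (shut) to 1.0 (fully open); newtons is the grip in N (None keeps the last); returns when the fingers have stopped.
- robot.hold(seconds).
- kin.ik(position, orientation): joint angles nearest the present ones, or None.
- robot.observe(): the state.
- viewer.read_camera(name): name is "scene" or "side" or "wrist"; returns the picture (420x560x3 uint8, red, green, blue); there is no depth.
- viewer.camera_info(name): a dict with "camera_matrix" (3x3 intrinsics, pixels), "R" (3x3) and "t" (3): a world point X has camera coordinates R X + t. Camera axes: x right, y down, z forward; pixel columns grow to the right and rows downward; lengths in mm; the calibration is good to about 2 mm. The wrist camera is an equidistant fisheye: a pixel r from the principal point sees the ray r / f radians off the axis. A picture is of the moment at which its call begins: read the wrist's pose just before it. camera_info takes no time and is no camera call; for the wrist camera it gives the pose at the moment of the call.
A pose or a line that the arm cannot do raises robot.IKError and nothing moves.
- robot.job_done(): hands the job in; it is judged then, once.
Trained networks look in the newest picture that a camera, given by its name, has taken for a name from the list of things; names that differ only in an ending like _2 or _b are one class to them, and where a whole thing is asked for, a point or a joint stands for the part that bears it (a point fixed in the world has none). Each returns a list of dicts, best first, with "confidence" (0 to 1); they miss things now and then, are a little off and sometimes report something else, mostly with a low value. They report only what shows in the picture. A call takes as long as a camera call. They do not tell look-alikes from the thing itself.
- viewer.silhouettes(name, camera): "mask" (420x560 bool, what is visible of it).
- viewer.pinpoint(name, camera): "at" ([x, y, z] in mm, in the coordinates of the camera as it stood for that picture, good to about 4 mm: a listed point, or the origin of a listed thing).
The state is a dict: "t": time; "joints": joint angles; "joint_velocities": joint speeds; "joint_torque": joint torques, N m; "tcp_pos": TCP position; "tcp_rot": TCP orientation; "contact_force": force on the tool from outside, world axes, zero at the start; "wrist_torque": the same for the moment, N m; "grip_width": opening from 0.0 (shut) to 1.0 (fully open); "grip_force": force on a finger pad.
Only numpy, scipy, OpenCV 4.12 (cv2) and the standard library are available. Lean on these libraries where they do the work, as an engineer would, in place of code of your own. Each camera call takes 0.05 s, during which the arm holds its last target. There are 200 camera calls.

### The job

Two wooden stands on the changing unit each have a turnbuckle. On the stand that holds the open round dish, push the turnbuckle's paddle from leaning away from the dish right over towards the dish until it is at its stop, so that both wooden cheeks draw in snugly beside the dish; leave the dish standing flat in its place and let go. Leave the turnbuckle of the stand with the closed jar as it is.

Things in the scene. Friction and masses are not known exactly. Their poses are not given: they have to be found in the camera images.
- dish_axis (a point): Middle of the turnbuckle on the dish's stand, on its level turning axis 45 mm above the work surface; fixed. x: level, towards the dish seat's centre 85 mm off; y: along the turnbuckle; z up. Sleeve: aluminium frame 72 mm along y, 24 mm thick, with one flat paddle at its middle, 26 mm wide along y, 9 mm thick, end 65 mm from the axis. Cheeks and arms stay below 58 mm above the work surface.
- dish_sleeve (a joint): Turn of that sleeve, rad. 0: paddle leans 0.70 from upright towards -x, away from the dish, cheeks open; 0.70: upright; 1.40: leans 0.70 towards +x, the dish, at its hard stop. Starts at 0 to 0.3. Each rad draws both cheeks in 10 mm at once (opposite steep threads); at 1.40 they are 93 mm apart. Friction 0.12 N m (2 to 5 N at the paddle) holds it where left; no spring.
- dish_mid (a point): Centre, half-way up, of the open round white ceramic dish: 90 mm across, 34 mm high, about 200 g, loose on its stand's 12 mm thick base plate between the two wooden cheeks, so its rim is 46 mm above the work surface. z is its upright axis. The base plate is 165 x 190 mm and ends 20 mm past the sleeve's axis on the side away from the dish.
- jar_paddle (a point): Middle of the end of the paddle on the other, identical stand, which holds the closed glass jar (82 mm across, 90 mm high, top 102 mm above the work surface). To be left as it is. The two stands may change places and are turned up to 0.45 rad either way.
Things that resemble listed ones, but are neither listed nor needed, are in the scene too. What is meant by the part that bears dish_mid is not orange or red, and is the smaller of those in its own colour.

How it is judged:
By the outcome, as a careful person would: the job done as asked, in the order asked, and still so for the second after the job is handed in, with the robot touching nothing.
It also fails if it takes over 32 s, if anything falls off the work surface, if the arm or the gripper's body presses on something with over 40 N, if the wrist force passes 120 N, or if a joint passes its speed limit or range.

## Working session

There is one attempt and no reset: what is moved stays moved. The work goes in short steps, each a Python script; the robot and the scene stay as the last script left them, time stands still between calls to the robot, and variables do not carry over. Pictures are saved under pics/ and viewed, at most 10 in all, crops included, and the job is handed in when it is done.

```bash
mkdir -p pics; ls; cat > h.py <<'E'
from cell import robot, grip, kin, viewer
import numpy as np, cv2
def snap(c,f):
    im=viewer.read_camera(c); cv2.imwrite('pics/'+f,im[:,:,::-1]); return im
def world(at,inf): return np.array(inf['R']).T@(np.array(at)-np.array(inf['t']))
def proj(P,inf):
    K=np.array(inf['camera_matrix']);c=np.array(inf['R'])@P+np.array(inf['t']);u=K@c;return u[:2]/u[2]
E
python3 - <<'E'
from h import *
a=snap('scene','s0.png');
b=snap('side','d0.png')
cv2.imwrite('pics/a0.png',cv2.resize(np.vstack([a,b])[:,:,::-1],None,fx=.7,fy=.7))
for c in('scene','side'):
    inf=viewer.camera_info(c)
    for n in('dish_mid','dish_axis','dish_sleeve','jar_paddle'):
        for r in viewer.pinpoint(n,c):
            w=world(r['at'],inf); print(c,n,round(r['confidence'],2),w.round(),proj(w,inf).round())
E
```

```text
pics
scene dish_mid 0.84 [730.  36.  20.] [308. 257.]
scene dish_mid 0.81 [763. 195.  28.] [362. 220.]
scene dish_mid 0.66 [585. 378.  22.] [344. 153.]
scene dish_mid 0.56 [605. 186.  22.] [306. 192.]
scene dish_axis 0.65 [519. 196.  46.] [283. 168.]Traceback (most recent call last):
  File "<stdin>", line 8, in <module>
ValueError: it knows: dish_axis, dish_mid, jar_paddle
```

```bash
sleep 1
python3 - <<'E'
from h import *
for c in('scene','side'):
    inf=viewer.camera_info(c)
    for n in('dish_mid','dish_axis','jar_paddle'):
        if c=='scene' and n!='jar_paddle':continue
        for r in viewer.pinpoint(n,c):
            w=world(r['at'],inf); print(c,n,round(r['confidence'],2),w.round(),proj(w,inf).round())
E
python3 -c "
import cv2,numpy as np
a=cv2.imread('pics/s0.png');b=cv2.imread('pics/d0.png')
cv2.imwrite('pics/a1.png',cv2.resize(np.hstack([a[80:320,180:500],b[80:320,100:420]]),(800,300)))"
```

```text
scene jar_paddle 0.79 [ 540. -217.  102.] [150. 258.]
side dish_mid 0.81 [764. 196.  21.] [314. 174.]
side dish_mid 0.78 [592. 379.  23.] [231. 153.]
side dish_mid 0.63 [605. 182.  29.] [263. 189.]
side dish_mid 0.6 [730.  41.  15.] [331. 213.]
side dish_axis 0.69 [515. 187.  44.] [230. 193.]
side jar_paddle 0.7 [ 537. -219.  105.] [316. 292.]
```

View pics/a0.png

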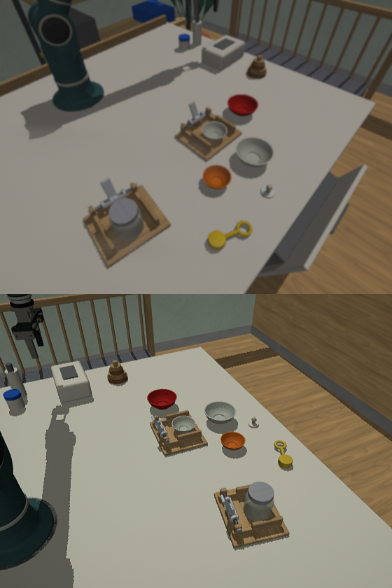

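Four dish candidates are visible, by scene pixels:
- red (344,153)
- orange (308,257)
- large white (362,220)
- small white (306,192)

The small white one fits: it is neither red nor orange, it is the smaller of the two whites, and it sits in a stand with the turnbuckle axis about 88 mm away. I'll confirm this in a crop.

View pics/a1.png

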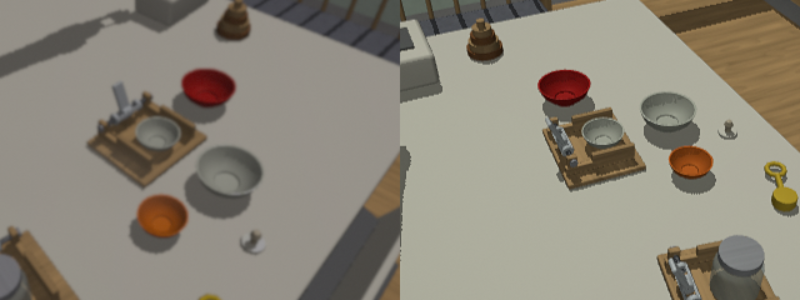

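```bash
python3 - <<'E'
from h import *
from scipy.spatial.transform import Rotation as R
o=robot.observe(); print(R.from_rotvec(o['tcp_rot']).as_matrix().round(2))
th=-.08; x=np.array([np.cos(th),np.sin(th),0]); y=np.array([-x[1],x[0],0])
M=R.from_rotvec(o['tcp_rot']).as_matrix()
s=np.sign(M[:,1]@y) or 1
Rt=np.column_stack([np.cross(s*y,[0,0,-1]),s*y,[0,0,-1]])
robot.movep(np.array([517,192,0])-90*x+[0,0,230],R.from_matrix(Rt).as_rotvec())
inf=viewer.camera_info('wrist'); im=snap('wrist','w0.png'); print(robot.observe()['t'],inf)
for n in('dish_mid','dish_axis','jar_paddle'):
    for r in viewer.pinpoint(n,'wrist'): print(n,round(r['confidence'],2),world(r['at'],inf).round(1))
E
```

```text
[[-0.96  0.3  -0.  ]
 [ 0.3   0.96 -0.  ]
 [-0.   -0.   -1.  ]]
2.2083 {'camera_matrix': array([[325.1922621 ,   0.        , 277.71172746],
       [  0.        , 325.1922621 , 214.49474416],
       [  0.        ,   0.        ,   1.        ]]), 'R': array([[ 0.07947285,  0.9968364 ,  0.0011184 ],
       [ 0.96147919, -0.07695006,  0.2638872 ],
       [ 0.26313843, -0.01989655, -0.9645529 ]]), 't': array([-233.6074989 , -429.30253022,  297.21773635])}
dish_mid 0.63 [602.  185.   30.2]
dish_mid 0.6 [728.2  39.7  16.3]
dish_mid 0.57 [761.  189.   23.8]
dish_axis 0.91 [515.3 190.9  43.9]
```

The crop confirms it. The small white dish sits in the stand (crop pixel 158,133), with its paddle leaning towards the robot. The large white bowl is loose on the table. I'll check the close-up.

View pics/w0.png

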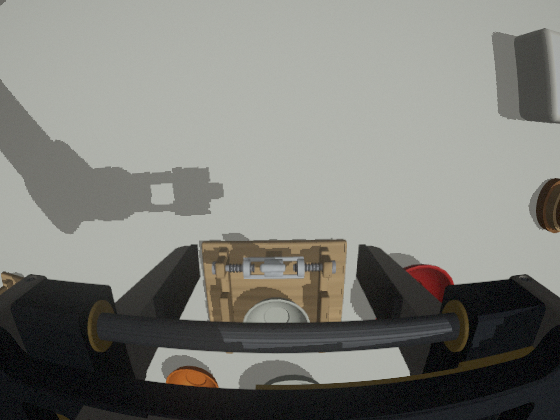

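The wrist view shows the stand square to the tool: plate edge (202,241)–(346,240), turnbuckle middle at (274,267), dish at (277,315). So the yaw of about -0.08 holds and the axis is at about (515.5,191). Now I'll push.

```bash
python3 - <<'E'
from h import *
th=-.075; x=np.array([np.cos(th),np.sin(th),0]); ax=np.array([515.5,191,0])
P=lambda s,z: ax+s*x+[0,0,z]
grip(0.0,10)
robot.servo_line(P(-78,150),250); robot.servo_line(P(-78,80),200)
robot.hold(.2)
f0=np.array(robot.observe()['contact_force']); print(f0)
robot.servo_line(P(-50,80),60)
F=lambda:(np.array(robot.observe()['contact_force'])-f0)
for s in list(range(-44,0,6))+list(range(0,32,2)):
    robot.servo_line(P(s,80),50 if s<0 else 25)
    o=robot.observe(); f=F(); print(s,o['tcp_pos'].round(1) if hasattr(o['tcp_pos'],'round') else o['tcp_pos'],f.round(1))
    if -f@x>15: break
print(robot.observe()['t'])
snap('side','d1.png'); snap('scene','s1.png')
a=cv2.imread('pics/s1.png');b=cv2.imread('pics/d1.png')
cv2.imwrite('pics/a2.png',cv2.resize(np.hstack([a[110:260,210:410],b[110:260,170:370]]),(800,300)))
E
```

```text
[0.58913694 0.48602224 0.77764085]
-44 [471.9 194.3  80. ] [-0.5 -0.2 -0.8]
-38 [477.6 193.9  80. ] [-3.  -1.1  0.5]
-32 [483.9 193.4  80. ] [-1.7 -0.2  1. ]
-26 [490.4 192.9  80. ] [-0.5 -0.9 -0.7]
-20 [496.4 192.3  80. ] [-1.5 -1.1 -0.6]
-14 [502.  192.   79.9] [-1.  -0.6 -0.6]
-8 [507.5 191.6  79.9] [-2.7 -0.3 -0. ]
-2 [513.2 191.1  79.7] [-3.4 -0.  -1.9]
0 [515.2 190.9  79.8] [-5.2  0.4 -1.3]
2 [517.7 190.7  80. ] [-4.2  0.3 -0.9]
4 [519.9 190.6  80.1] [-2.6  0.6 -1.1]
6 [521.9 190.5  80.1] [-3.7 -0.2 -2.2]
8 [523.8 190.4  80.1] [-3.6 -0.6 -1. ]
10 [525.8 190.3  80.1] [-3.  -0.7 -1.8]
12 [527.8 190.1  80.1] [-3.5 -0.2 -0.7]
14 [529.2 190.   80. ] [-4.5  0.3 -0.9]
16 [529.6 190.   79.7] [-7.9 -0.   2.7]
18 [529.8 190.   79.5] [-12.6   0.8   5.6]
20 [530.1 190.   79.4] [-16.    0.5   8.8]
10.375
```

View pics/a2.png

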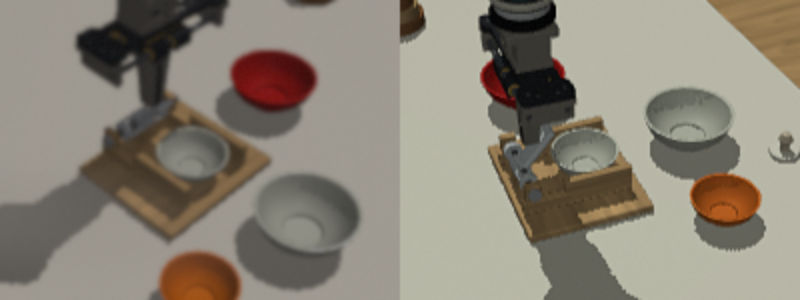

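The push hit a hard stop at a stand x of about 14 mm, which matches the predicted 13.6. The picture shows the paddle leaning over the dish, the cheeks in beside it and the dish flat. Now I'll back off and check.

```bash
python3 - <<'E'
from h import *
th=-.075; x=np.array([np.cos(th),np.sin(th),0]); ax=np.array([515.5,191,0])
P=lambda s,z: ax+s*x+[0,0,z]
robot.servo_line(P(-50,82),150); robot.servo_line(P(-120,260),250); robot.hold(.3)
print(robot.observe()['t'],robot.observe()['contact_force'])
a=snap('scene','s2.png');b=snap('side','d2.png')
cv2.imwrite('pics/a3.png',cv2.resize(np.hstack([a[110:260,210:410],b[110:260,170:370]])[:,:,::-1],(800,300)))
for c in('scene','side'):
    inf=viewer.camera_info(c)
    for n in('dish_mid','jar_paddle'):
        for r in viewer.pinpoint(n,c): print(c,n,round(r['confidence'],2),world(r['at'],inf).round())
E
```

```text
12.3083 [-0.43399475 -0.10265665 -0.08696824]
scene dish_mid 0.91 [585. 377.  23.]
scene dish_mid 0.62 [603. 188.  28.]
scene dish_mid 0.6 [760. 197.  29.]
scene dish_mid 0.59 [732.  41.  18.]
scene jar_paddle 0.55 [ 540. -217.  106.]
side dish_mid 0.95 [589. 376.  24.]
side dish_mid 0.92 [606. 184.  27.]
side dish_mid 0.73 [726.  41.  15.]
side dish_mid 0.56 [766. 194.  23.]
side jar_paddle 0.56 [ 538. -220.  106.]
```

View pics/a3.png

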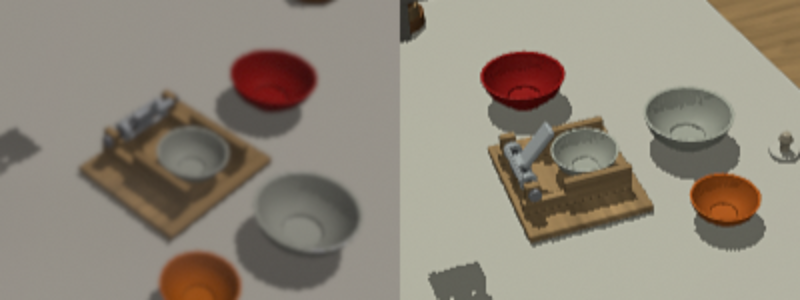

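The paddle (side crop 537,145) leans towards the dish and the cheeks are snug. The dish is flat and in place, the jar's paddle hasn't moved, and the arm is clear.

```bash
python3 -c "
from cell import robot
print(robot.job_done())"
```

```text
the job is handed in; nothing more can be done
None
```

The dish stand's turnbuckle is at its stop towards the dish, with the cheeks snug and the dish flat in its place; the jar's stand was left as it was, and the job was handed in after about 12.5 s of robot time.

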